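# Bring a coil winder up to fast through its shift gate

### The arm

A 6-joint arm with a two-finger parallel gripper is mounted at the origin on a cart in front of the work surface, level with it; the furniture and walls round the work are solid. World frame = base frame: x ahead of the robot, y to its left, z up, the work surface at z = 0. Lengths are in m, angles in degrees, forces in N, time in s.
With the tool pointing down it reaches from about 0.35 to 0.875 m from the base axis. Payload 15.5 kg.
Tool frame: the origin (TCP) lies on the front face of the gripper's body, between the roots of the fingers; the fingertips stand 73 mm ahead of it and the grasp point (between the pads) lies 54 mm ahead of it; z points along the fingers, y is the line along which they close (so a half turn about z gives the same grasp; the last joint's range is limited). The gripper opens to 85 mm and grips with 20 to 120 N. Pads are 22 mm wide; open, the fingers measure 114 mm over their backs; the gripper's body (76 mm by 85 mm) begins 54 mm behind the grasp point. The pads swing forward as they close: fully open they stand 13 mm farther back than shut.
Start: joints at [64.544, 28.281, 77.091, -0, 74.628, -5.472], TCP at [0.214, 0.587, 0.304] pointing down, gripper open.
Joint ranges: [-166.48, 166.48], [-47.26, 123.95], [12.59, 153.08], [-70.14, 250.14], [6.76, 159.57], [-176.63, 176.63]. Speed limits (degrees/s): [108.29, 108.29, 147.25, 172.46, 172.46, 172.46].

### API

Orientations are given as a 3x3 rotation matrix whose columns are the frame's x, y, z axes.
In Python, from cell import r, imaging, workorder, spotter gives the robot as it stands.
- The arm moves only by the shell command python3 -m handwheel 'ROWS'. ROWS is text: rows parted by semicolons, each of 7 numbers parted by spaces: the turn, a rotation vector about the tool's x, y, z in degrees, then the shift along the tool's x, y, z in cm, then the gripper's target within -1 to 1 (shut at 1, half-way at 0, fully open at -1). A call has 1 to 8 rows; each row shifts and turns the commanded pose from where the row before left it, along the tool's axes as they then stand; what a row does not reach is not made up. A row lasts 1/12 s, in which the tool goes at most 41.7 mm and 7.16 degrees, less where a joint would pass 70% of its speed; a pose out of reach is approached as far as the arm can. A call is refused whole if a number of a shift passes 4.17 or a number of a turn 7.16, either way. A call with a gripper value outside its range is refused whole. The fingers move at their own pace and stop on an object; the grip force is fixed at half the most. Time passes only in rows, so rows that do not move let the fingers close. It gives the time, the measured TCP pose, the force, the opening and the grip force at its end, in the units of the state.
- r.sense(): the state, without advancing time (a new reading comes with each control period).
- imaging.grab_frame(name): name is "scene" or "side" or "wrist"; returns the picture (480x640x3 uint8, blue, green, red); there is no depth.
- imaging.calibration(name): a dict with "mtx" (3x3 intrinsics, pixels), "position" and "rotation" of the camera in the world; the wrist camera has in their place "hand_eye" (4x4, takes a point from camera to tool coordinates, whose origin is the TCP and whose axes are the flange's). Camera axes: x right, y up, looking along -z (the intrinsics and any distortion apply to the point x, -y, -z); pixel columns grow to the right and rows downward; lengths in m; the calibration is good to about 2 mm. A picture is of the moment at which its call begins: read the wrist's pose just before it. calibration takes no time and is no camera call.
- workorder.sign_off(): hands the job in; it is judged then, once.
Trained networks look in the newest picture that a camera, given by its name, has taken for a name from the list of things; names that differ only in an ending like _2 or _b are one class to them, and where a whole thing is asked for, a point or a joint stands for the part that bears it (a point fixed in the world has none). Each returns a list of dicts, best first, with "confidence" (0 to 1); they miss things now and then, are a little off and sometimes report something else, mostly with a low value. They report only what shows in the picture. A call takes as long as a camera call.
- spotter.boxes_of(camera, thing): "pixel" ([column, row] in pixels, amid what is visible of it).
The state is a dict: "clock": time; "joint_positions": joint angles; "qd": joint speeds; "tau": joint torques, N m; "ee_pos": TCP position; "tool_rot": TCP orientation; "force": force on the tool from outside, world axes, zero at the start; "ft_torque": the same for the moment, N m; "width": finger opening in m; "grip_force": force on a finger pad.
Only numpy, scipy, OpenCV 4.12 (cv2) and the standard library are available. Lean on these libraries where they do the work, as an engineer would, in place of code of your own. Each camera call takes 0.05 s, during which the arm holds its last target. There are 200 camera calls.

### The job

The bench coil winder stands at stop (red dot) with a fresh bobbin on its spindle. Work its ball-topped shift lever through the zigzag gate, from stop through slow (amber dot) and on to the far end of the fast slot (green dot), and leave it there. Do not disturb the loose things lying round the machine.

Things in the scene. Friction and masses are not known exactly. Their poses are not given: they have to be found in the camera images.
- winder: Green cast coil winder fixed to the bench, base 160 x 280 mm. Origin: middle of the base on the bench top; its front looks along its own -x, +y is its left end, z up. Gearbox 112 mm (x) by 128 mm (y) centred at x 0, y 60 mm; steel gate plate on top, upper face at z = 101 mm. Hand wheel, motor and bobbin stay below z = 107 mm; only the lever rises higher.
- gate (a point): Lever's pivot, inside the gearbox 25 mm above the bench under the middle of the gate; axes as the winder's (x to its rear, y to its left). The gate joins three slots by two cross slots, told below by where the ball's centre goes, in mm from this point. The ball has about 5 mm of play to each side; at the end of a slot the lever is in line with the next.
- knob (a point): Centre of the lever's black ball, 30 mm across, 140 mm from the pivot on a steel rod 9 mm thick. About 165 mm above the bench when upright, 150 mm at the gate's outer ends. The lever tilts both ways about the pivot, stays where it is left and moves for a push of 2 to 6 N at the ball; the gate's edges stop it.
- lever_swing (a joint): Tilt of the lever along the winder's y, rad: 0 upright, positive towards +y (fast). About -0.42 at the stop end, +0.42 at the fast end.
- lever_jog (a joint): Tilt of the lever along the winder's x, rad: positive to the rear (+x). About +0.16 in the stop and fast slots, -0.16 in the slow slot.
- stop_dot (a point): Red enamel dot on the gate plate behind the stop slot. Stop slot: ball at x = +23 (rear), y from -61 to -16. Cross slot from it to slow: y = -21, x from +23 to -23.
- slow_dot (a point): Amber enamel dot on the gate plate in front of the slow slot. Slow slot: ball at x = -23 (front), y from -26 to +26. Cross slot from it to fast: y = +21, x from -23 to +23.
- fast_dot (a point): Green enamel dot on the gate plate behind the fast slot. Fast slot: ball at x = +23 (rear), y from +16 to its far end at +61.
- spare_bobbin_green: Bystander: green wire bobbin standing on end, 30 mm across, 46 tall; origin at the centre of its underside. Leave it alone.
- pliers: Bystander: red-handled pliers lying flat, 173 mm long; origin at the centre of its underside. Leave it alone.
- screwdriver: Bystander: red-handled screwdriver lying flat, 171 mm long; origin at the centre of its underside. Leave it alone.
- oil_can: Bystander: copper oil can with a long thin spout, 63 mm across, 139 tall; origin at the centre of its underside. Leave it alone.
- eraser: Bystander: blue and pink rubber eraser, 23 x 53 x 12 mm; origin at the centre of its underside. Leave it alone.

How it is judged (in metres and radians):
On the way:
1. the lever is in the slow slot, at the front of the gate (x of knob in the frame of gate below -0.012 m and y of knob in the frame of gate between -0.032 and 0.032 m), for 0.1 s.
At the end, for the whole second after the job is handed in: The lever stands still at the left-hand end of the fast slot: the ball's centre is more than 46 mm to the left (+y) of the gate's centre (the slot ends at 61 mm) and more than 10 mm to the rear (y of knob in the frame of gate above 0.046 m and x of knob in the frame of gate above 0.01 m and velocity of joint lever_swing between -0.05 and 0.05 rad/s); the robot touches nothing.
It fails at once if a loose thing round the machine is moved by more than 30 mm (distance of any of spare_bobbin_green, pliers, screwdriver, oil_can, eraser from where it was at the start of the episode above 0.03 m).
It also fails if it takes over 61 s, if anything falls off the work surface, if the arm or the gripper's body presses on something with over 40 N, if the wrist force passes 120 N, or if a joint passes its speed limit or range.

## Working session

There is one attempt and no reset: what is moved stays moved. The work goes in short steps, Python scripts to look and compute and a shell command to move; the robot and the scene stay as the last step left them, time stands still between calls to the robot, and variables do not carry over. Pictures are saved under pics/ and viewed, at most 10 in all, crops included, and the job is handed in when it is done.

```bash
mkdir -p pics; cat > h.py <<'E'
import numpy as np, cv2
from cell import r, imaging, workorder, spotter
def ray(cal,px):
    K=np.array(cal["mtx"]); R=np.array(cal["rotation"]); p=np.array(cal["position"])
    d=np.linalg.inv(K)@np.array([px[0],px[1],1.]); d=R@np.array([d[0],-d[1],-d[2]])
    return p,d/np.linalg.norm(d)
def atz(cal,px,z):
    p,d=ray(cal,px); return p+d*(z-p[2])/d[2]
E
python3 - <<'E'
from h import *
c={}
for n in ["scene","side"]:
    im=imaging.grab_frame(n); cv2.imwrite(f"pics/{n}.png",im); c[n]=imaging.calibration(n)
    print(n,{k:np.round(v,3).tolist() for k,v in c[n].items()} if n=="scene" else np.round(c[n]["position"],3))
    for t,z in [("winder",.05),("knob",.152),("stop_dot",.101),("slow_dot",.101),("fast_dot",.101),("spare_bobbin_green",.02),("pliers",.01),("screwdriver",.01),("oil_can",.05),("eraser",.006)]:
        for b in spotter.boxes_of(n,t)[:2]:
            print(t,np.round(b["pixel"]),round(b["confidence"],2),atz(c[n],b["pixel"],z).round(3))
s=r.sense();print(s["clock"],s["ee_pos"],s["tool_rot"],s["force"])
E
```

```text
scene {'mtx': [[522.155, 0.0, 316.489], [0.0, 522.155, 246.986], [0.0, 0.0, 1.0]], 'position': [0.22, -0.949, 0.621], 'rotation': [[0.916, 0.185, -0.356], [-0.401, 0.457, -0.794], [0.016, 0.87, 0.493]]}
winder [291. 259.] 0.81 [ 0.561 -0.058  0.05 ]
knob [290. 208.] 0.83 [ 0.575 -0.02   0.152]
stop_dot [287. 260.] 0.91 [ 0.523 -0.138  0.101]
slow_dot [289. 259.] 0.94 [ 0.528 -0.135  0.101]
fast_dot [288. 261.] 0.97 [ 0.522 -0.143  0.101]
spare_bobbin_green [413. 302.] 0.74 [ 0.742 -0.257  0.02 ]
pliers [404. 362.] 0.82 [ 0.64 -0.39  0.01]
screwdriver [407. 335.] 0.92 [ 0.685 -0.329  0.01 ]
oil_can [388. 262.] 0.77 [ 0.747 -0.147  0.05 ]
eraser [406. 333.] 0.69 [ 0.688 -0.319  0.006]
side [0.261 0.406 0.675]
winder [288. 346.] 0.71 [ 0.547 -0.005  0.05 ]
winder [226. 271.] 0.53 [ 0.748 -0.095  0.05 ]
knob [280. 294.] 0.97 [ 0.565 -0.015  0.152]
stop_dot [290. 346.] 0.85 [0.52  0.028 0.101]
slow_dot [292. 344.] 0.83 [0.519 0.023 0.101]
fast_dot [292. 347.] 0.75 [0.518 0.027 0.101]
spare_bobbin_green [273. 240.] 0.48 [ 0.746 -0.252  0.02 ]
pliers [332. 230.] 0.91 [ 0.659 -0.361  0.01 ]
screwdriver [318. 235.] 0.61 [ 0.675 -0.328  0.01 ]
oil_can [228. 273.] 0.6 [ 0.74  -0.092  0.05 ]
eraser [425. 348.] 0.91 [ 0.357 -0.151  0.006]
1.1 [0.21357884 0.58734801 0.30387867] [[-9.39802502e-01  3.41718096e-01  1.01617316e-05]
 [ 3.41718095e-01  9.39802501e-01 -5.73984593e-05]
 [-2.91641130e-05 -5.04707681e-05 -9.99999998e-01]] [-0.82098973 -0.36736532 -0.31672946]
```

```bash
python3 - <<'E'
import cv2
for n,(x,y) in {"scene":(290,240),"side":(290,330)}.items():
    im=cv2.imread(f"pics/{n}.png"); c=im[y-110:y+110,x-145:x+145]
    cv2.imwrite(f"pics/{n}_c.png",cv2.resize(c,None,fx=2.7,fy=2.7,interpolation=cv2.INTER_CUBIC)); print(n,x-145,y-110)
E
```

```text
scene 145 130
side 145 220
```

View pics/scene_c.png

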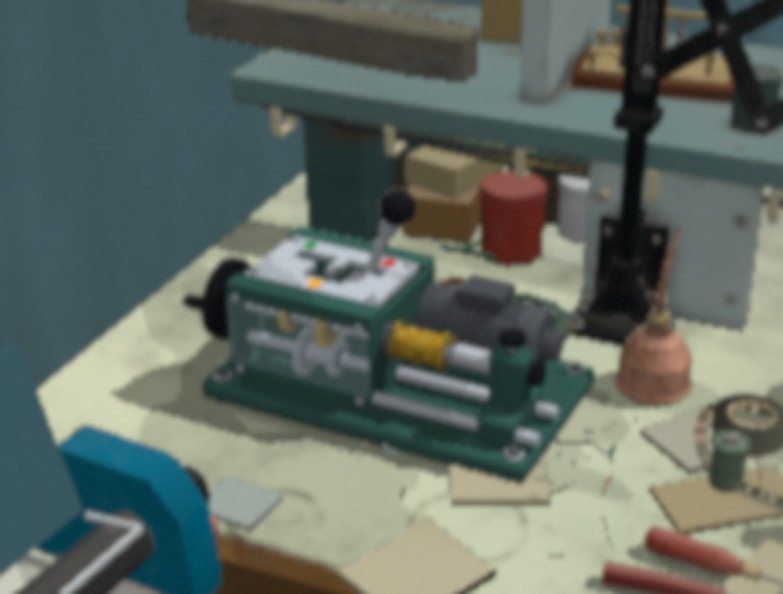

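View pics/side_c.png

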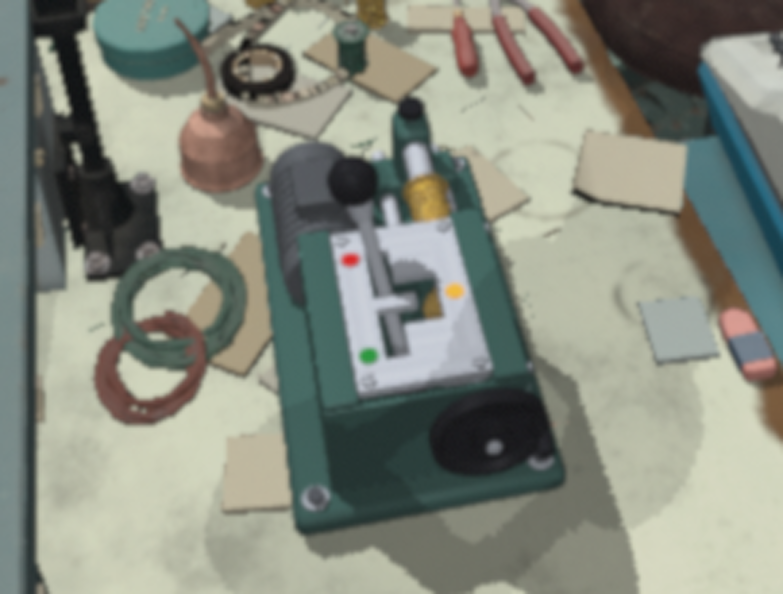

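```bash
python3 - <<'E'
from h import *
P={"red":((288.7,227.4),(274.6,316.3)),"amber":((261.7,235.2),(313.5,327.8)),"green":((259.8,220.7),(281.7,351.9)),"ball":((292.4,206.7),(275.7,287))}
cs=imaging.calibration("scene");cd=imaging.calibration("side");T={}
for k,(a,b) in P.items():
    p,d=ray(cs,a);q,e=ray(cd,b)
    t=np.linalg.lstsq(np.c_[d,-e],q-p,rcond=None)[0]; A=p+d*t[0];B=q+e*t[1]
    z=.152 if k=="ball" else .101
    print(k,((A+B)/2).round(4),np.linalg.norm(A-B).round(4),atz(cs,a,z).round(4)[:2],atz(cd,b,z).round(4)[:2]); T[k]=(atz(cs,a,z)+atz(cd,b,z))/2
v=T["green"]-T["red"];print(np.degrees(np.arctan2(v[1],v[0])),np.linalg.norm(v))
# plate corners (side)
C=[atz(cd,(145+u/2.7,220+w/2.7),.101)[:2] for u,w in [(333,238),(450,218),(492,370),(363,394)]]
print(np.round(C,4).tolist(),np.mean(C,0).round(4))
for i in range(4):
    w=C[(i+1)%4]-C[i];print(np.linalg.norm(w).round(4),np.degrees(np.arctan2(w[1],w[0])).round(1))
E
```

```text
red [ 0.5745 -0.0103  0.1003] 0.0002 [ 0.5741 -0.0114] [ 0.574  -0.0097]
amber [ 0.5091 -0.0218  0.0999] 0.0008 [ 0.5089 -0.0235] [ 0.5082 -0.0208]
green [0.5262 0.0428 0.1005] 0.001 [0.5265 0.0423] [0.5254 0.0433]
ball [ 0.5782 -0.0226  0.154 ] 0.0011 [ 0.5804 -0.018 ] [ 0.5788 -0.024 ]
132.05055968659823 0.07186225675365145
[[0.5927, -0.0192], [0.5404, -0.0695], [0.4624, 0.0171], [0.5144, 0.0659]] [ 0.5275 -0.0014]
0.0726 -136.1
0.1165 132.0
0.0713 43.2
0.1157 -47.4
```

The side view shows the ball at about (276,287) px, with red, amber and green dots at (275,316), (313,328) and (282,352). The scene view agrees. The winder's +y points to about 132° in the world, and the ball is at (0.579, -0.022, 0.154). I'll turn the tool so its x is winder +y and its y is winder +x, then go above the ball.

```bash
python3 -m handwheel '0 0 7 0 0 0 -1;0 0 7 0 0 0 -1;0 0 7 0 0 0 -1;0 0 6.7 0 0 0 -1;0 0 0 -4 -0.8 0 -1;0 0 0 -4 -0.8 0 -1;0 0 0 -4 -0.8 0 -1;0 0 0 -4 -0.8 0 -1' && python3 -m handwheel '0 0 0 -4 -0.8 0 -1;0 0 0 -4 -0.8 0 -1;0 0 0 -4 -0.8 0 -1;0 0 0 -4 -0.8 0 -1;0 0 0 -4 -0.8 0 -1;0 0 0 -4 -0.8 0 -1;0 0 0 -4 -0.8 0 -1;0 0 0 -4 -0.8 0 -1'
```

```text
clock: 1.77
ee_pos: [0.298, 0.446, 0.3039]
tool_rot: [[-0.674, 0.739, 0.0], [0.739, 0.674, 0.0], [-0.0, 0.0, -1.0]]
force: [1.1, 1.1, -0.3]
width: 0.0852
grip_force: 0.0
clock: 2.43
ee_pos: [0.4665, 0.1659, 0.3041]
tool_rot: [[-0.673, 0.739, 0.001], [0.739, 0.673, 0.0], [-0.0, 0.0, -1.0]]
force: [1.8, 0.4, 0.1]
width: 0.0858
grip_force: 0.0
```

```bash
python3 -m handwheel '0 0 0 -4 -0.8 0 -1;0 0 0 -4 -0.8 0 -1;0 0 0 -4 -0.8 0 -1;0 0 0 -4 -0.8 0 -1;0 0 0 -2 -0.4 0 -1;0 0 0 0 0 0 -1;0 0 0 0 0 0 -1'
cat >> h.py <<'E'
def wcal():
    s=r.sense(); c=dict(imaging.calibration("wrist")); T=np.eye(4);T[:3,:3]=s["tool_rot"];T[:3,3]=s["ee_pos"]
    M=T@np.array(c["hand_eye"]); c["rotation"]=M[:3,:3];c["position"]=M[:3,3]; return c,s
E
python3 - <<'E'
from h import *
c,s=wcal(); im=imaging.grab_frame("wrist"); cv2.imwrite("pics/w1.png",im)
print(s["ee_pos"])
for b in spotter.boxes_of("wrist","knob")[:2]: print(b, atz(c,b["pixel"],.154))
E
```

```text
clock: 3.02
ee_pos: [0.5607, 0.0095, 0.3037]
tool_rot: [[-0.672, 0.741, -0.0], [0.741, 0.672, 0.0], [0.0, -0.0, -1.0]]
force: [-1.5, 0.0, -0.0]
width: 0.0854
grip_force: 0.0
[0.56067449 0.00945015 0.30366825]
{'pixel': [298.9, 304.4], 'confidence': 0.97} [ 0.56930848 -0.01753281  0.154     ]
{'pixel': [386.2, 423.6], 'confidence': 0.42} [ 0.66453131 -0.04271333  0.154     ]
```

View pics/w1.png

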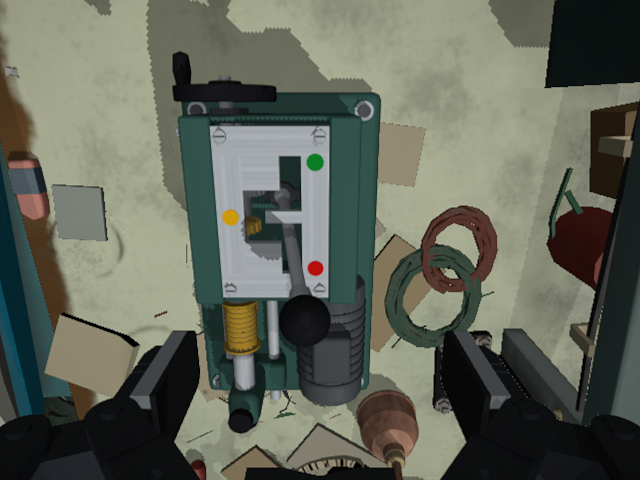

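The wrist view shows the ball at (304,319), red at (316,268), amber at (231,217), green at (315,162), and the plate corners at (210,126) to (329,298).

```bash
python3 - <<'E'
from h import *
c,s=wcal(); R=np.array(s["tool_rot"])
print(np.round(imaging.calibration("wrist")["hand_eye"],4).tolist())
C=[atz(c,p,.101) for p in [(210,126),(328,126),(329,298),(213,298)]]
ctr=np.mean(C,0); D={k:atz(c,p,.101) for k,p in dict(red=(316,268),amber=(231,217),green=(315,162)).items()}
v=D["green"]-D["red"]; print("ctr",ctr,"ang",np.degrees(np.arctan2(v[1],v[0])),{k:x.round(4)[:2].tolist() for k,x in D.items()})
b=atz(c,(304,319),.154); print("ball",b,"in gate axes(y,x)",(R.T@(b-ctr))[:2],"to go",R.T@(b-s["ee_pos"]))
E
```

```text
[[0.001, 0.9477, 0.3192, 0.0813], [1.0, -0.0015, 0.0012, 0.0003], [0.0016, 0.3192, -0.9477, -0.0681], [0.0, 0.0, 0.0, 1.0]]
ctr [ 0.52819577 -0.0029384   0.101     ] ang 132.72357317572565 {'red': [0.5743, -0.0088], 'amber': [0.5089, -0.0199], 'green': [0.5257, 0.0438]}
ball [ 0.57682517 -0.02101453  0.154     ] in gate axes(y,x) [-0.04608169  0.02377028] to go [-0.03512191 -0.00894087  0.14977833]
```

```bash
python3 -m handwheel '0 0 0 -3.6 -0.9 0 -1;0 0 0 0 0 2.5 -1;0 0 0 0 0 2.5 -1;0 0 0 0 0 2.5 -1;0 0 0 0 0 2.2 -1;0 0 0 0 0 0 -1;0 0 0 0 0 0 -1' && python3 -m handwheel '0 0 0 0 0 0 0;0 0 0 0 0 0 0.3;0 0 0 0 0 0 0.3;0 0 0 0 0 0 0.3;0 0 0 0 0 0 0.3' && python3 - <<'E'
from h import *
im=imaging.grab_frame("wrist"); cv2.imwrite("pics/w2.png",im)
E
```

```text
clock: 3.7
ee_pos: [0.5773, -0.0212, 0.2067]
tool_rot: [[-0.674, 0.739, -0.002], [0.739, 0.674, 0.0], [0.002, -0.001, -1.0]]
force: [-0.6, 0.3, 0.5]
width: 0.0853
grip_force: 0.0
clock: 4.12
ee_pos: [0.5781, -0.0222, 0.2075]
tool_rot: [[-0.673, 0.739, 0.001], [0.739, 0.673, -0.0], [-0.001, 0.001, -1.0]]
force: [-0.4, -0.5, 0.7]
width: 0.03
grip_force: 0.5
```

View pics/w2.png

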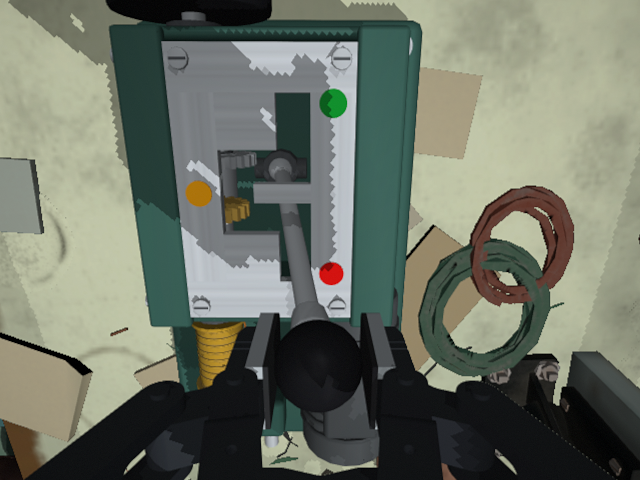

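The ball sits centred between the pads (320,365), with the opening at 30 mm. Now I'll grip it firmly and slide along the stop slot to the first cross slot, following the lever's arc.

```bash
python3 -m handwheel '0 0 0 0 0 0 0.5;0 0 0 0 0 0 0.5;0 0 0 0.7 0 -0.24 0.5;0 0 0 0.7 0 -0.2 0.5;0 0 0 0.7 0 -0.17 0.5;0 0 0 0.65 0 -0.12 0.5;0 0 0 0 0 0 0.5;0 0 0 0 0 0 0.5'
```

```text
clock: 4.83
ee_pos: [0.5591, -0.0015, 0.2144]
tool_rot: [[-0.674, 0.739, -0.0], [0.739, 0.674, 0.0], [0.0, 0.0, -1.0]]
force: [0.2, -1.3, 3.7]
width: 0.0274
grip_force: 59.8
```

```bash
python3 -m handwheel '0 0 0 0 -0.8 -0.1 0.5;0 0 0 0 -0.8 -0.06 0.5;0 0 0 0 -0.8 -0.03 0.5;0 0 0 0 -0.8 0.03 0.5;0 0 0 0 -0.8 0.06 0.5;0 0 0 0 -0.7 0.1 0.5;0 0 0 0 0 0 0.5;0 0 0 0 0 0 0.5'; python3 - <<'E'
from h import *
c,s=wcal();im=imaging.grab_frame("wrist"); cv2.imwrite("pics/w3.png",im)
E
```

```text
clock: 5.5
ee_pos: [0.5249, -0.0343, 0.2147]
tool_rot: [[-0.673, 0.74, 0.001], [0.74, 0.673, -0.0], [-0.001, 0.001, -1.0]]
force: [-0.1, -4.4, 10.9]
width: 0.0272
grip_force: 61.7
```

View pics/w3.png

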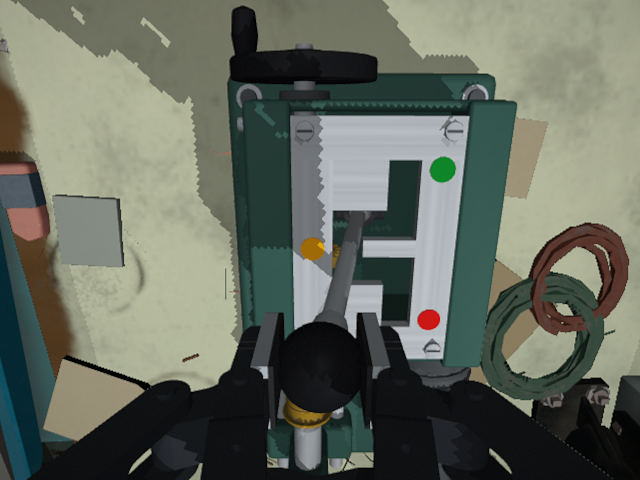

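The lever is now at the front of the gate in the slow slot, and the ball is still held at (320,367). Next I'll move along slow, then across to fast.

```bash
python3 -m handwheel '0 0 0 0.8 0 -0.15 0.5;0 0 0 0.8 0 -0.06 0.5;0 0 0 0.8 0 0 0.5;0 0 0 0.8 0 0.04 0.5;0 0 0 0.95 0 0.1 0.5;0 0 0 0 0 0 0.5;0 0 0 0 0 0 0.5'
```

```text
clock: 6.13
ee_pos: [0.4959, -0.0021, 0.2146]
tool_rot: [[-0.674, 0.739, -0.001], [0.739, 0.674, 0.001], [0.001, -0.001, -1.0]]
force: [0.5, 1.1, -3.7]
width: 0.0269
grip_force: 61.5
```

```bash
python3 -m handwheel '0 0 0 0 0.8 -0.1 0.5;0 0 0 0 0.8 -0.06 0.5;0 0 0 0 0.8 -0.03 0.5;0 0 0 0 0.8 0.03 0.5;0 0 0 0 0.8 0.06 0.5;0 0 0 0 0.7 0.1 0.5;0 0 0 0 0 0 0.5;0 0 0 0 0 0 0.5'
```

```text
clock: 6.8
ee_pos: [0.5324, 0.0301, 0.2149]
tool_rot: [[-0.673, 0.739, 0.001], [0.739, 0.673, 0.002], [0.001, 0.002, -1.0]]
force: [1.0, 10.1, -1.1]
width: 0.0273
grip_force: 61.2
```

```bash
python3 -m handwheel '0 0 0 0.7 -0.1 0.12 0.5;0 0 0 0.7 0 0.16 0.5;0 0 0 0.7 0 0.2 0.5;0 0 0 0.7 0 0.24 0.5;0 0 0 0.7 0 0.3 0.5;0 0 0 0 0 0 0.5;0 0 0 0 0 0 0.5'; python3 - <<'E'
from h import *
im=imaging.grab_frame("wrist"); cv2.imwrite("pics/w4.png",im)
E
```

```text
clock: 7.38
ee_pos: [0.507, 0.0549, 0.2047]
tool_rot: [[-0.673, 0.74, 0.0], [0.74, 0.673, 0.001], [0.0, 0.001, -1.0]]
force: [1.7, 4.6, 4.9]
width: 0.027
grip_force: 59.8
```

View pics/w4.png

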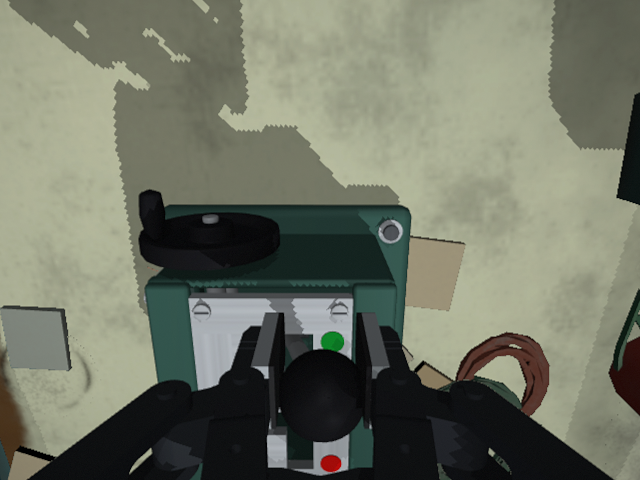

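The lever is in the fast slot, but the ball has slipped back in the grip to (321,395), so it may be short of the end. I'll push on a little, release, lift and measure.

```bash
python3 -m handwheel '0 0 0 0.5 0 0.2 0.5;0 0 0 0.4 0 0.2 0.5;0 0 0 0 0 0 0.5;0 0 0 0 0 0 0.5' && python3 -m handwheel '0 0 0 0 0 0 0.1;0 0 0 0 0 0 -0.4;0 0 0 0 0 0 -0.4;0 0 0 0 0 -2 -0.4;0 0 0 0 0 -4 -0.4;0 0 0 0 0 -4 -0.4;0 0 0 0 0 0 -0.4;0 0 0 0 0 0 -0.4' && python3 - <<'E'
from h import *
c,s=wcal();im=imaging.grab_frame("wrist"); cv2.imwrite("pics/w5.png",im)
for b in spotter.boxes_of("wrist","knob")[:2]: print(b, atz(c,b["pixel"],.152))
im=imaging.grab_frame("side"); cv2.imwrite("pics/side2.png",im)
E
```

```text
clock: 7.77
ee_pos: [0.5012, 0.0614, 0.201]
tool_rot: [[-0.673, 0.74, 0.001], [0.74, 0.673, 0.001], [0.0, 0.001, -1.0]]
force: [-1.3, 6.7, 9.7]
width: 0.0252
grip_force: 57.7
clock: 8.43
ee_pos: [0.5017, 0.0606, 0.3025]
tool_rot: [[-0.673, 0.739, 0.004], [0.739, 0.673, -0.0], [-0.003, 0.003, -1.0]]
force: [0.2, 0.1, -0.6]
width: 0.0596
grip_force: 0.0
{'pixel': [322.0, 279.3], 'confidence': 0.86} [0.51042535 0.05353639 0.152     ]
```

View pics/w5.png

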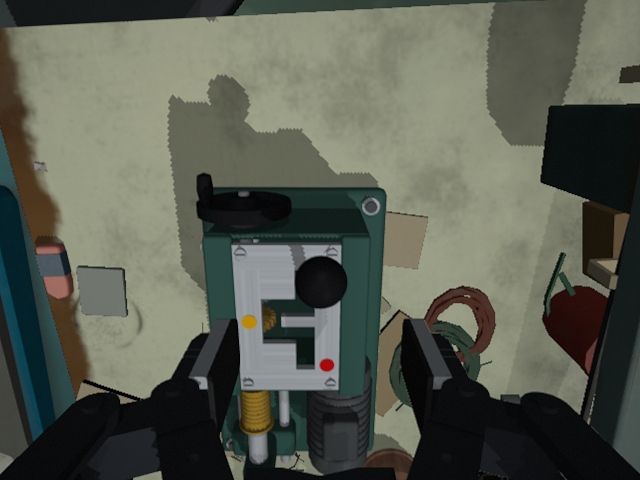

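The wrist view shows the ball at (321,282), which puts it at y ≈ 52 mm: past the 46 mm limit but not at the end. For margin I'll nudge it from behind with shut fingers.

```bash
python3 -m handwheel '0 0 0 -3 0 0 0.9;0 0 0 -2.9 0 0 1;0 0 0 0 0 0 1;0 0 0 0 0 0 1;0 0 0 0 0 3 1;0 0 0 0 0 3 1;0 0 0 0 0 2.7 1;0 0 0 0 0 0 1' && python3 -m handwheel '0 0 0 0.8 0 0 1;0 0 0 0.8 0 0 1;0 0 0 0.6 0 0 1;0 0 0 0.4 0 0 1;0 0 0 0.3 0 0 1;0 0 0 0.2 0 0 1;0 0 0 0 0 0 1'
```

```text
clock: 9.25
ee_pos: [0.5377, 0.0177, 0.2088]
tool_rot: [[-0.673, 0.739, -0.009], [0.739, 0.673, 0.001], [0.007, -0.006, -1.0]]
force: [-1.4, -0.1, -1.3]
width: -0.0003
grip_force: 0.0
clock: 9.83
ee_pos: [0.5219, 0.0386, 0.2147]
tool_rot: [[-0.674, 0.739, 0.006], [0.739, 0.674, -0.004], [-0.007, 0.002, -1.0]]
force: [14.4, -22.8, -17.4]
width: 0.0003
grip_force: 12.7
```

It has met the end stop: the reaction is about 27 N, with the ball at y ≈ 60 mm. Now I'll back off, lift and check.

```bash
python3 -m handwheel '0 0 0 -1.5 0 0 1;0 0 0 -1.5 0 0 1;0 0 0 0 0 -3 1;0 0 0 0 0 -4 1;0 0 0 0 0 -3 1;0 0 0 0 0 0 1;0 0 0 0 0 0 1;0 0 0 0 0 0 1' && python3 - <<'E'
from h import *
c,s=wcal();imaging.grab_frame("wrist")
im=imaging.grab_frame("side"); cv2.imwrite("pics/side3.png",cv2.resize(im[220:440,145:435],None,fx=2.5,fy=2.5))
ctr=np.array([.528,-.0022,0]);R=np.array(s["tool_rot"])
for n,k in [("wrist",c),("side",imaging.calibration("side"))]:
    for b in spotter.boxes_of(n,"knob")[:1]: print(n,b,(R.T@(atz(k,b["pixel"],.15)-ctr))[:2])
E
```

```text
clock: 10.5
ee_pos: [0.5401, 0.0176, 0.3138]
tool_rot: [[-0.673, 0.74, 0.0], [0.74, 0.673, 0.0], [-0.0, 0.0, -1.0]]
force: [0.2, -0.2, -0.2]
width: 0.0
grip_force: 0.0
wrist {'pixel': [319.9, 167.1], 'confidence': 0.73} [0.05580704 0.02243089]
side {'pixel': [285.0, 338.8], 'confidence': 0.64} [0.05215571 0.0248552 ]
```

View pics/side3.png

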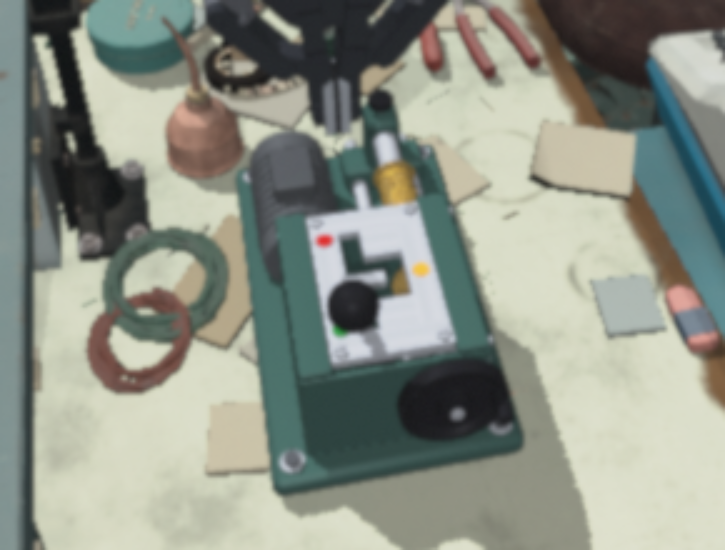

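The side view shows the ball over the green dot at (352,305) in the crop, with the gripper clear and the loose things where they were. Both cameras put the ball at y ≈ 52–56 mm and x ≈ +23 mm.

```bash
python3 -c "
from cell import workorder
print(workorder.sign_off())"
```

```text
the job is handed in; nothing more can be done
None
```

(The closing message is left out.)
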